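# Load a cable reel on the winder and click its start key

## Task

Hang the empty teal reel on the winder stand's horizontal bar, its whole width on the bar, and let go of it. Then press the green key of the keypad down through its click, where its resistance suddenly drops, and no further: do not force it towards its bottom stop, and let it come back up. Leave the red and yellow keys unpressed, do not press the green key before the reel hangs on the bar, and leave the grey reel, yellow can, red bucket and pliers standing where they are.

Things in the scene. Friction and masses are not known exactly. Their poses are not given: they have to be found in the camera images.
- reel_teal_centre (a point): Centre of the empty teal cable reel: loose spool, flanges 130 mm in diameter, 46 mm wide overall (flanges 5 mm thick, hub 60 mm), 40 mm bore right through. Its x axis is the bore axis, level; it may have turned about it. Stands on its rim in a cradle, centre 77 mm up. Grip across the 46 mm width by the top of the flanges, fingertips 25 mm or more above the bore axis, clear of the bar.
- reel_teal: The same teal reel (0.18 to 0.35 kg); origin at its centre, x axis along the bore.
- reel_grey_centre (a point): Centre of a grey reel of the same shape and size in a second cradle: a bystander. The cradles (plywood foot 90 x 110 mm with two wooden bars, 24 mm high) are fixed; which one is nearer the robot varies.
- bar_mid (a point): On the axis of the winder's fixed level steel bar (16 mm diameter), half-way along, 130 mm up. x lies along the bar, z up. Free end at x = -86 mm, with an orange collar 22 mm in diameter on the last 6 mm; at x = +72 mm a black disc 32 mm in diameter, then at +78 mm the blue upright, 50 mm wide, top 146 mm up. A hung reel rests with its bore on the bar, centre 12 mm below the bar's axis.
- green_key_top (a point): Centre of the green key's flat top, a cap 40 mm in diameter, unpressed 59 mm above the table and 14 mm above its fixed grey box (110 x 190 x 45 mm). Snap dome, moves straight down: resistance climbs to 9.5 N at 2.5 mm, gives way (click) to 3 N at 7 mm, then stiffens, 10 N at 9.2 mm. Past 10 mm is over-pressed. Springs back. y points along the row of keys (58 mm apart): green, yellow, red.
- green_key (a joint): How far the green key is pressed down, m: 0 up, grows downward to 0.0115 at the bottom stop; clicked from 0.0045 to 0.010.
- yellow_key_top (a point): Centre of the top face of the yellow key, of the same kind, in the middle of the row. Not to be pressed.
- yellow_key (a joint): How far the yellow key is pressed, m.
- red_key_top (a point): Centre of the top face of the red key, of the same kind, at the other end of the row. Not to be pressed.
- red_key (a joint): How far the red key is pressed, m.
- can: Yellow upright can with a white cap, 60 mm in diameter, 190 mm tall, loose, a bystander between the cradles and the winder stand. Origin at the centre of its foot.
- bucket: Small open red plastic bucket, 88 mm in diameter at the foot, 116 mm at the rim, 120 mm tall, loose, bystander. Origin at the centre of its foot.
- pliers: Pliers with red handles lying flat, 175 mm long, 16 mm high, loose, bystander. Origin on the underside, near the middle; x towards the jaws.
Things that resemble listed ones, but are neither listed nor needed, are in the scene too. What is shaped like the reel_teal but orange or purple is not meant. What is shaped like the part that bears green_key_top but purple is not meant.

How it is judged (in metres and radians):
On the way, in this order (a step that is already met when the one before it is completed fails the run):
1. the teal reel hangs on the bar, its whole width on it, let go of (x of reel_teal_centre in the frame of bar_mid between -0.058 and 0.058 m and y of reel_teal_centre in the frame of bar_mid between -0.015 and 0.015 m and z of reel_teal_centre in the frame of bar_mid between -0.018 and -0.004 m and angle between the x axis of reel_teal_centre and the x axis of bar_mid, either way round below 0.5 rad and contact force between the fingers and reel_teal below 0.2 N), for 0.3 s.
2. with the reel hanging, the green key is pressed through its click (x of reel_teal_centre in the frame of bar_mid between -0.058 and 0.058 m and y of reel_teal_centre in the frame of bar_mid between -0.015 and 0.015 m and z of reel_teal_centre in the frame of bar_mid between -0.018 and -0.004 m and angle between the x axis of reel_teal_centre and the x axis of bar_mid, either way round below 0.5 rad and value of joint green_key above 0.0045 m), for 0.04 s.
At the end, for the whole second after the job is handed in: The teal reel hangs freely at rest on the bar (centre 4 to 18 mm below the bar's axis, within 15 mm sideways and 58 mm along the bar of its middle, axis within 0.5 rad of the bar's), all three keys are up (within 1.5 mm), after the green key had been pressed 4.5 to 10 mm (all of step 1 and linear speed of reel_teal below 0.05 m/s and value of joint each of green_key, yellow_key, red_key below 0.0015 m); the robot touches nothing.
It fails at once if the green key is forced more than 10 mm down, past its click towards the bottom stop (value of joint green_key above 0.01 m).
It fails at once if the green key is pressed (3.5 mm) while the reel does not hang on the bar (value of joint green_key above 0.0035 m and not (x of reel_teal_centre in the frame of bar_mid between -0.058 and 0.058 m and y of reel_teal_centre in the frame of bar_mid between -0.015 and 0.015 m and z of reel_teal_centre in the frame of bar_mid between -0.018 and -0.004 m and angle between the x axis of reel_teal_centre and the x axis of bar_mid, either way round below 0.5 rad)).
It fails at once if the yellow or the red key is pressed (more than 3 mm) (value of joint any of yellow_key, red_key above 0.003 m).
It fails at once if the grey reel is displaced by more than 25 mm (distance of reel_grey_centre from where it was at the start of the episode above 0.025 m).
It fails at once if the can, bucket or pliers are displaced by more than 25 mm or the can or bucket tipped (distance of any of can, bucket, pliers from where it was at the start of the episode above 0.025 m or angle between any of can, bucket's own z axis and vertical above 0.4 rad).
It also fails if it takes over 69 s, if anything falls off the work surface, if the arm or the gripper's body presses on something with over 40 N, if the wrist force passes 120 N, or if a joint passes its speed limit or range.

## Robot

A 6-joint arm with a two-finger parallel gripper is mounted at the origin on the work surface. World frame = base frame: x ahead of the robot, y to its left, z up, the work surface at z = 0. Lengths are in mm, angles in rad, forces in N, time in s.
With the tool pointing down it reaches from about 275 to 1000 mm from the base axis. Payload 8.4 kg.
Tool frame: the origin (TCP) lies midway between the tips of the shut fingers; the grasp point (between the pads) lies 19 mm behind it; z points along the fingers, y is the line along which they close (so a half turn about z gives the same grasp; the last joint's range is limited). The gripper opens to 85 mm and grips with 20 to 120 N. Pads are 22 mm wide; open, the fingers measure 114 mm over their backs; the gripper's body (76 mm by 85 mm) begins 54 mm behind the grasp point. The pads swing forward as they close: fully open they stand 13 mm farther back than shut.
Start: joints at [1.199, 0.353, 1.633, -0, 1.155, -0.002], TCP at [225.892, 582.753, 231.281] pointing down, gripper open.
Joint ranges: [-2.63, 2.63], [-0.92, 2.1], [0.06, 2.66], [-1.3, 4.44], [0, 2.69], [-3.02, 3.02]. Speed limits (rad/s): [2.22, 2.22, 2.79, 3.14, 3.14, 3.14].

## Interface

Orientations are given as [roll, pitch, yaw] about the fixed x, y, z axes, in that order (R = Rz(yaw) Ry(pitch) Rx(roll)).
In Python, from rig import r gives the robot as it stands.
- The arm moves only by the shell command python3 -m inch 'ROWS' [OPENING] [FORCE]. ROWS is JSON, a list that holds one entry, the list of rows, each a list of 6 numbers: the shift along the tool's x, y, z scaled (see below), then the turn, a rotation vector about the tool's x, y, z scaled (see below). In form: [[[tx, ty, tz, wx, wy, wz], ...]]. A call has 1 to 8 rows; each row is the pose to reach, as a shift and turn from the pose commanded when the call began, along the tool's axes at that moment, turning the shorter way round; what a row does not reach only later rows make up. The controller multiplies each number of a shift by 20 cm and each number of a turn by pi rad. A row lasts 1/12 s, in which the tool goes at most 41.7 mm and 7.16 degrees, less where a joint would pass 70% of its speed; a pose out of reach is approached as far as the arm can. A call with a number of a shift or a turn outside -1 to 1 is refused whole. A call with a gripper value outside its range is refused whole. OPENING is the gripper's target within -1 to 1 (fully open at 1, half-way at 0, shut at -1), set as the call begins (- or left out, the last holds). The fingers move at their own pace and stop on an object; FORCE is the grip in N (left out, the last holds). Time passes only in rows, so rows that repeat a pose let the fingers close. It gives the time, the measured TCP pose, the force, the opening and the grip force at its end, in the units of the state.
- r.sense(): the state, without advancing time (a new reading comes with each control period).
- r.grab_frame(name): name is "side" or "top" or "wrist"; returns the picture (400x640x3 uint8, red, green, blue); there is no depth.
- r.camera_info(name): a dict with "K" (3x3 intrinsics, pixels), "distortion" ([k1, k2, p1, p2, k3] as OpenCV has them; the pictures are not rectified), "rvec" (rotation vector, rad) and "tvec" (3), from world to camera coordinates, as OpenCV has them; the wrist camera has in their place "mount" (4x4, takes a point from camera to tool coordinates, whose origin is the TCP and whose axes are the flange's). Camera axes: x right, y down, z forward; pixel columns grow to the right and rows downward; lengths in mm; the calibration is good to about 2 mm. A picture is of the moment at which its call begins: read the wrist's pose just before it. camera_info takes no time and is no camera call.
- r.sign_off(): hands the job in; it is judged then, once.
The state is a dict: "clock": time; "qpos": joint angles; "qvel": joint speeds; "joint_efforts": joint torques, N m; "eef_pos": TCP position; "tcp_rot": TCP orientation; "contact_force": force on the tool from outside, world axes, zero at the start; "wrist_torque": the same for the moment, N m; "opening": opening from 0.0 (shut) to 1.0 (fully open); "grasp_force": force on a finger pad.
Only numpy, scipy, OpenCV 4.12 (cv2) and the standard library are available. Lean on these libraries where they do the work, as an engineer would, in place of code of your own. Each camera call takes 0.05 s, during which the arm holds its last target. There are 200 camera calls.

## Working session

There is one attempt and no reset: what is moved stays moved. The work goes in short steps, Python scripts to look and compute and a shell command to move; the robot and the scene stay as the last step left them, time stands still between calls to the robot, and variables do not carry over. Pictures are saved under pics/ and viewed, at most 10 in all, crops included, and the job is handed in when it is done.

```bash
mkdir -p pics; ls; cat > cap.py <<'E'
from rig import r
import cv2,sys
for n in sys.argv[2:]:
    cv2.imwrite(f'pics/{n}{sys.argv[1]}.png', r.grab_frame(n)[:,:,::-1])
s=r.sense(); print(s['clock'],s['eef_pos'],s['tcp_rot'],s['opening'],s['contact_force'])
E
python3 cap.py 0 side top; python3 -c "
from rig import r
for n in('side','top','wrist'): print(n,r.camera_info(n))"
```

```text
pics
0.1 [225.72144735 582.35676884 230.62004883] [-3.14031671e+00 -1.39027470e-05  2.77180172e+00] 0.998239320773587 [-0.49198043  0.39969722  0.23637831]
side {'K': array([[455.54449962,   0.        , 317.63766351],
       [  0.        , 455.54449962, 194.1725729 ],
       [  0.        ,   0.        ,   1.        ]]), 'distortion': array([-0.02911125,  0.        ,  0.        ,  0.        ,  0.        ]), 'rvec': array([ 2.24243984, -0.07789843,  0.02888021]), 'tvec': array([-500.29219149,  103.45170632, 1271.98748969])}
top {'K': array([[383.43141371,   0.        , 316.63571676],
       [  0.        , 383.43141371, 195.81533855],
       [  0.        ,   0.        ,   1.        ]]), 'distortion': array([-0.08770349,  0.        ,  0.        ,  0.        ,  0.        ]), 'rvec': array([ 2.16139015, -2.10167339,  0.18476247]), 'tvec': array([  29.44978491,  528.23460353, 1036.21169721])}
wrist {'K': array([[317.6018552 ,   0.        , 318.34962939],
       [  0.        , 317.6018552 , 198.38945155],
       [  0.        ,   0.        ,   1.        ]]), 'distortion': array([-0.06489061,  0.        ,  0.        ,  0.        ,  0.        ]), 'mount': array([[ 9.04130707e-04, -9.58941417e-01, -2.83602788e-01,
         7.18432765e+01],
       [ 9.99998769e-01,  5.03218796e-04,  1.48648838e-03,
         2.15699807e-01],
       [-1.28274102e-03, -2.83603783e-01,  9.58940691e-01,
        -1.42228741e+02],
       [ 0.00000000e+00,  0.00000000e+00,  0.00000000e+00,
         1.00000000e+00]])}
```

View pics/side0.png

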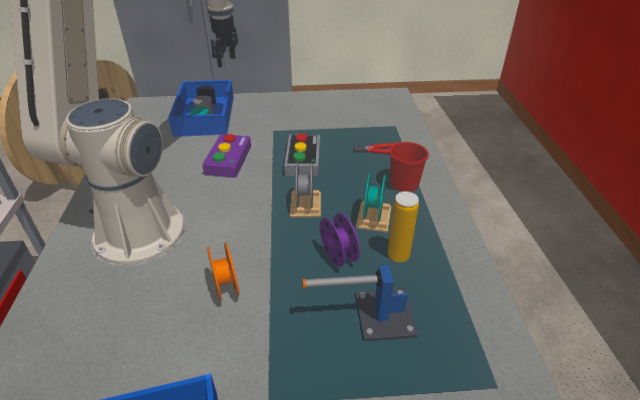

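View pics/top0.png

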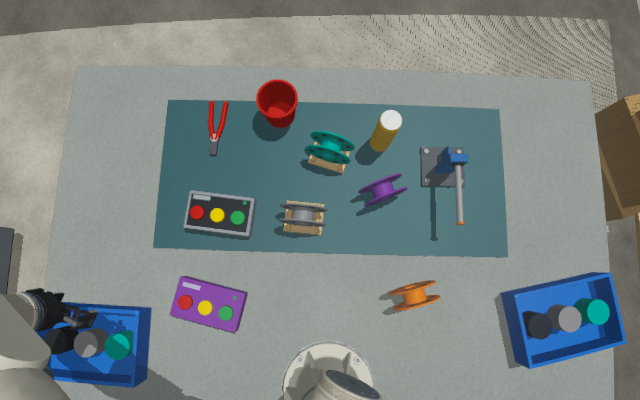

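The side view shows the teal reel at (373,197), the bar from (304,283) to (378,281) and the keypad at (300,155). The top view shows the teal reel at (330,148), the bar from (460,223) to (459,163) and the green key at (237,217). I'll enlarge both.

```bash
python3 -c "
import cv2,numpy as np
t=cv2.imread('pics/top0.png');s=cv2.imread('pics/side0.png')
z=lambda i,x,y,w,h,k:cv2.resize(i[y:y+h,x:x+w],None,fx=k,fy=k,interpolation=cv2.INTER_CUBIC)
a=z(t,290,115,80,75,5);b=z(t,415,140,80,75+20,5)[:475];b=z(t,415,140,80,95,5)
c=z(t,205,185,80,45,5)
L=np.vstack([a,c]);R=np.vstack([b,np.zeros((600-475,400,3),np.uint8)])
cv2.imwrite('pics/ct.png',np.hstack([L,R]))
a=z(s,345,165,80,70,5);c=z(s,275,130,80,50,5);b=z(s,290,255,100,80,4)
cv2.imwrite('pics/cs.png',np.hstack([np.vstack([a,c]),np.vstack([b,np.zeros((280,400,3),np.uint8)])]))
"
```

```text
(no output)
```

View pics/ct.png

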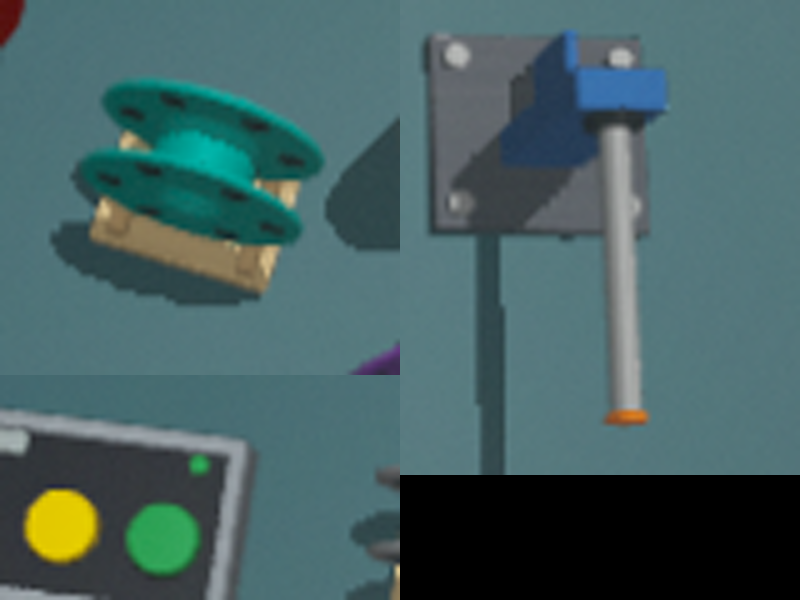

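View pics/cs.png

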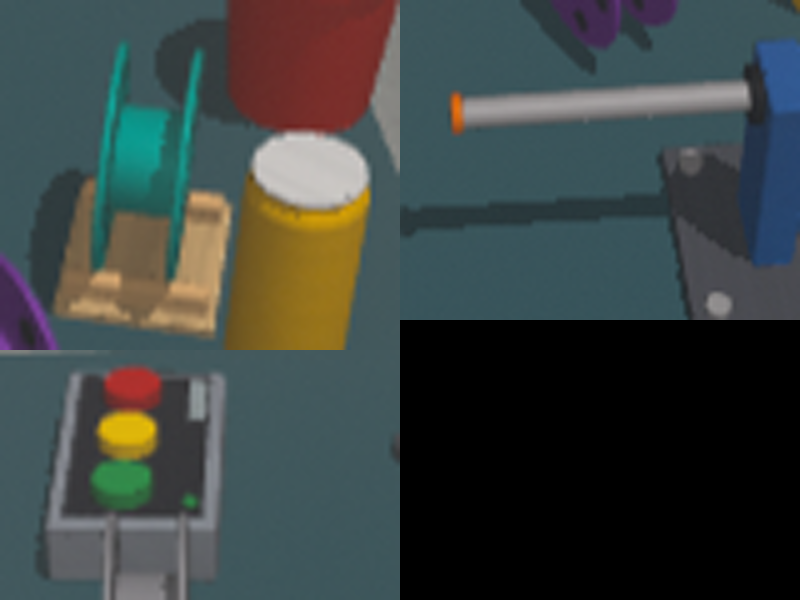

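Top crop: bar collar at (460.0,222.8), disc at (458.0,164.0), green key at (237.2,217.2), yellow at (216.8,214.6).
Side crop: collar at (303.9,282.6), disc at (377.8,278.3), green key at (299,155.2).
I'll fit the reel by its silhouette and triangulate the rest.

```bash
cat > loc.py <<'E'
from rig import r
import cv2,numpy as np
from scipy.optimize import minimize,least_squares
C={n:r.camera_info(n) for n in('side','top')}
def proj(n,P):
    c=C[n];return cv2.projectPoints(np.float64(P).reshape(-1,1,3),c['rvec'],c['tvec'],c['K'],c['distortion'])[0][:,0]
def tri(o,z=None): # o: {cam:(u,v)}
    f=lambda p:np.concatenate([(proj(n,p)[0]-o[n]) for n in o]+([[ (p[2]-z)*1.0]] if z is not None else []))
    s=least_squares(f,[600,0,z or 50]);return s.x,s.fun
if __name__=='__main__':
    np.set_printoptions(precision=1,suppress=True)
    for n in C: print(n,(-cv2.Rodrigues(C[n]['rvec'])[0].T@C[n]['tvec']))
    for nm,o,z in[('collar',dict(top=(460,222.8),side=(303.9,282.6)),None),('disc',dict(top=(458,164),side=(377.8,278.3)),None),('green',dict(top=(237.2,217.2),side=(299,155.2)),None),('yellowT',dict(top=(216.8,214.6)),59),('greenT',dict(top=(237.2,217.2)),59)]:
        print(nm,*tri(o,z))
    M={}
    for n,(x,y,w,h) in dict(top=(290,115,80,75),side=(345,165,80,70)).items():
        i=cv2.imread(f'pics/{n}0.png').astype(int);b,g,rr=i[...,0],i[...,1],i[...,2]
        m=((g-rr>45)&(b-rr>35)); k=np.zeros_like(m);k[y:y+h,x:x+w]=1;M[n]=m&k
        print(n,M[n].sum())
    t=np.linspace(0,2*np.pi,60)
    def render(n,p):
        x,y,a=p;A=np.array([np.cos(a),np.sin(a),0]);B=np.array([-np.sin(a),np.cos(a),0]);Z=np.array([0,0,1])
        out=np.zeros((1600,2560),np.uint8)
        for lo,hi,R in((-23,-18,65),(18,23,65),(-18,18,30)):
            P=[np.array([x,y,77])+s*A+R*(np.cos(q)*B+np.sin(q)*Z) for s in(lo,hi) for q in t]
            cv2.fillConvexPoly(out,cv2.convexHull(np.int32((proj(n,P)+.5)*4)),1)
        return cv2.resize(out.astype(np.float32),(640,400),interpolation=cv2.INTER_AREA)
    def cost(p): return sum(np.abs(render(n,p)-M[n]).sum()/M[n].sum() for n in M)
    x0=tri(dict(top=(330,146.8)),77)[0]; best=None
    for a in(-.3,.0,.3,-.6):
        s=minimize(cost,[x0[0],x0[1],a],method='Nelder-Mead',options=dict(initial_simplex=[[x0[0]+d,x0[1]+e,a+f] for d,e,f in((-5,-5,0),(10,0,0),(0,10,.1),(5,0,-.15))]))
        if best is None or s.fun<best.fun:best=s
    print('reel',best.x[:2],best.x[2].round(3),best.fun)
E
python3 loc.py
```

```text
side [ 442.9 -961.8  870.5]
top [ 341.8   42.4 1111.3]
collar [ 451.5 -330.5  131.2] [ 0.   0.1  0.1 -0. ]
disc [ 608.1 -330.6  131.9] [ 0.   0.3  0.2 -0.1]
green [459.  262.9  56.3] [-0.  -0.1 -0.1  0. ]
yellowT [464.1 319.9  59. ] [-0.  0.  0.]
greenT [458.6 262.4  59. ] [-0.  0.  0.]
top 1006
side 485
reel [660.1  11.4] -0.252 0.3686947900227501
```

```bash
cat > go.py <<'E'
# go.py x y z yaw : relative move (tool-down target) in inch units from measured pose
from rig import r
import sys,numpy as np
from scipy.spatial.transform import Rotation as R
x,y,z,a=map(float,sys.argv[1:5]);s=r.sense()
A=R.from_euler('xyz',s['tcp_rot']);B=R.from_euler('xyz',[np.pi,0,a])
d=A.inv().apply(np.array([x,y,z])-s['eef_pos']);w=(A.inv()*B).as_rotvec()
print('at',np.round(s['eef_pos'],1),np.round(s['tcp_rot'],3),'t',s['clock'],'q',np.round(s['qpos'],2))
print('shift',np.round(d/200,4),'turn',np.round(w/np.pi,4),'rows>=',max(np.linalg.norm(d)/41.7,np.degrees(np.linalg.norm(w))/7.16).round(1))
E
python3 go.py 640 11 320 1.319; python3 -c "
from loc import *
print(tri(dict(top=(390,120),side=(405,200)),190)); print(tri(dict(top=(277,96)),120))"
```

```text
at [225.7 582.4 230.6] [-3.14  -0.     2.772] t 0.1 q [ 1.2   0.35  1.63  0.    1.16 -0.  ]
shift [-2.9639 -1.9156 -0.4445] turn [-3.000e-04  3.000e-04  4.624e-01] rows>= 17.1
(array([ 701.86583888, -139.9292924 ,  189.4321282 ]), array([ 1.02022978,  0.58638566,  0.4543133 , -1.68687881, -0.5678718 ]))
(array([791.46437375, 161.54869741, 120.        ]), array([1.20342634e-08, 1.78196160e-08, 0.00000000e+00]))
```

```bash
python3 -m inch '[[[-1,-0.64,-0.44,0,0,0.23],[-1,-0.64,-0.44,0,0,0.23],[-1,-0.64,-0.44,0,0,0.23],[-1,-0.64,-0.44,0,0,0.23],[-1,-0.64,-0.44,0,0,0.23],[-1,-0.64,-0.44,0,0,0.23],[-1,-0.64,-0.44,0,0,0.23],[-1,-0.64,-0.44,0,0,0.23]]]' 1; python3 go.py 640 11 320 1.319
```

```text
clock: 0.77
eef_pos: [367.5, 389.7, 320.2]
tcp_rot: [3.14, -0.0, 2.046]
contact_force: [-0.4, 0.8, -0.7]
opening: 1.001
grasp_force: 0.0
at [367.5 389.7 320.2] [ 3.14  -0.     2.046] t 0.7667 q [ 0.81  0.14  1.72 -0.    1.29  0.34]
shift [-2.3073e+00  3.4480e-01  7.0000e-04] turn [ 0.0004 -0.0003  0.2314] rows>= 11.2
```

```bash
python3 -m inch '[[[-1,0.15,0,0,0,0.23],[-1,0.15,0,0,0,0.23],[-1,0.15,0,0,0,0.23],[-1,0.15,0,0,0,0.23],[-1,0.15,0,0,0,0.23],[-1,0.15,0,0,0,0.23],[-1,0.15,0,0,0,0.23],[-1,0.15,0,0,0,0.23]]]'; python3 go.py 645 0 320 1.319
```

```text
clock: 1.43
eef_pos: [484.2, 228.2, 318.4]
tcp_rot: [-3.14, 0.0, 1.331]
contact_force: [-0.5, -0.4, 0.8]
opening: 0.998
grasp_force: 0.0
at [484.2 228.2 318.4] [-3.14   0.     1.331] t 1.4333 q [0.44 0.14 1.72 0.   1.29 0.68]
shift [-0.9168  1.0522 -0.0093] turn [-0.0005  0.0001  0.0037] rows>= 6.7
```

```bash
python3 -m inch '[[[-0.92,1,-0.01,0,0,0.004],[-0.92,1,-0.01,0,0,0.004],[-0.92,1,-0.01,0,0,0.004],[-0.92,1,-0.01,0,0,0.004],[-0.92,1,-0.01,0,0,0.004],[-0.92,1,-0.01,0,0,0.004],[-0.92,1,-0.01,0,0,0.004],[-0.92,1,-0.01,0,0,0.004]]]'; python3 cap.py 1 wrist; python3 go.py 660 11 320 1.319
```

```text
clock: 2.1
eef_pos: [636.2, -1.2, 320.3]
tcp_rot: [3.142, 0.001, 1.317]
contact_force: [-1.0, 0.4, -0.4]
opening: 0.999
grasp_force: 0.0
2.15 [634.97000686   0.7251047  320.26828214] [-3.14037356e+00 -3.75673388e-06  1.31710571e+00] 0.9995122474089418 [-0.07834722  0.70653812 -0.39882734]
at [635.    0.7 320.3] [-3.14  -0.     1.317] t 2.15 q [-0.    0.3   1.51  0.    1.33  0.25]
shift [0.0811 0.1083 0.0012] turn [-0.0004 -0.     -0.0006] rows>= 0.6
```

View pics/wrist1.png

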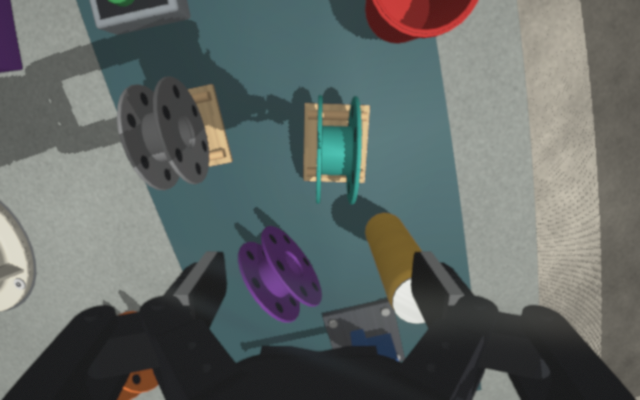

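The wrist view shows the teal reel with flanges at u≈319 and 356, v 97–203, nearly aligned with the fingers. I'll refit the silhouette in this picture.

```bash
cat > fitw.py <<'E'
from rig import r
import cv2,numpy as np,sys
from scipy.optimize import minimize
from scipy.spatial.transform import Rotation as R
# fitw.py image box pos rot
def cam(pos,rot):
    c=r.camera_info('wrist');T=np.eye(4);T[:3,:3]=R.from_euler('xyz',rot).as_matrix();T[:3,3]=pos
    W=np.linalg.inv(T@c['mount']);return cv2.Rodrigues(W[:3,:3])[0],W[:3,3],c['K'],c['distortion']
def fit(img,box,pos,rot,p0):
    C=cam(pos,rot);i=cv2.imread(img).astype(int);x,y,w,h=box
    m=((i[...,1]-i[...,2]>45)&(i[...,0]-i[...,2]>35));k=np.zeros_like(m);k[y:y+h,x:x+w]=1;m=m&k
    t=np.linspace(0,2*np.pi,60);Z=np.array([0,0,1])
    def cost(p):
        a=p[2];A=np.array([np.cos(a),np.sin(a),0]);B=np.array([-np.sin(a),np.cos(a),0]);o=np.zeros((1600,2560),np.uint8)
        for lo,hi,q in((-23,-18,65),(18,23,65),(-18,18,30)):
            P=np.array([np.array([p[0],p[1],77])+s*A+q*(np.cos(u)*B+np.sin(u)*Z) for s in(lo,hi) for u in t])
            cv2.fillConvexPoly(o,cv2.convexHull(np.int32((cv2.projectPoints(P,*C)[0][:,0]+.5)*4)),1)
        return np.abs(cv2.resize(o.astype(np.float32),(640,400),interpolation=cv2.INTER_AREA)-m).sum()/m.sum()
    s=minimize(cost,p0,method='Nelder-Mead',options=dict(initial_simplex=[np.add(p0,d) for d in((-4,-4,0),(8,0,0),(0,8,.08),(4,0,-.1))]))
    return s.x,s.fun,m.sum()
if __name__=='__main__':
    print(fit('pics/wrist1.png',(295,85,85,130),[634.97,0.73,320.27],[-3.14037,0,1.3171],[660,11.4,-.252]))
E
python3 fitw.py
```

```text
(array([ 6.59699940e+02,  1.28809447e+01, -2.67848065e-01]), np.float64(0.2821637426900585), np.int64(2565))
```

```bash
python3 go.py 660 12.3 170 1.311; python3 -m inch '[[[0.09,0.1,0.75,0,0,-0.002],[0.09,0.1,0.75,0,0,-0.002],[0.09,0.1,0.75,0,0,-0.002],[0.09,0.1,0.75,0,0,-0.002],[0.09,0.1,0.75,0,0,-0.002],[0.09,0.1,0.75,0,0,-0.002],[0.09,0.1,0.75,0,0,-0.002]]]'; python3 go.py 660 12.3 106 1.311
```

```text
at [635.    0.7 320.3] [-3.14  -0.     1.317] t 2.15 q [-0.    0.3   1.51  0.    1.33  0.25]
shift [0.0874 0.1075 0.7512] turn [-0.0004 -0.      0.0019] rows>= 3.7
clock: 2.73
eef_pos: [658.9, 14.3, 173.2]
tcp_rot: [3.14, -0.001, 1.323]
contact_force: [0.4, 0.8, 0.1]
opening: 0.997
grasp_force: 0.0
at [658.9  14.3 173.2] [ 3.140e+00 -1.000e-03  1.323e+00] t 2.7333 q [0.02 0.46 1.61 0.   1.07 0.27]
shift [-0.0085  0.0073  0.3362] turn [ 0.0006 -0.0002  0.0039] rows>= 1.6
```

```bash
python3 -m inch '[[[-0.008,0.007,0.1,0,0,0.004],[-0.008,0.007,0.2,0,0,0.004],[-0.008,0.007,0.3,0,0,0.004],[-0.008,0.007,0.336,0,0,0.004],[-0.008,0.007,0.336,0,0,0.004],[-0.008,0.007,0.336,0,0,0.004]]]'; python3 -m inch '[[[0,0,0,0,0,0],[0,0,0,0,0,0],[0,0,0,0,0,0],[0,0,0,0,0,0],[0,0,0,0,0,0],[0,0,0,0,0,0],[0,0,0,0,0,0],[0,0,0,0,0,0]]]' -1 40;python3 -m inch '[[[0,0,0,0,0,0],[0,0,0,0,0,0],[0,0,0,0,0,0],[0,0,0,0,0,0]]]'
```

```text
clock: 3.23
eef_pos: [660.2, 11.1, 106.0]
tcp_rot: [3.14, -0.001, 1.308]
contact_force: [0.7, 0.3, 0.4]
opening: 1.001
grasp_force: 0.0
clock: 3.9
eef_pos: [659.9, 10.9, 105.3]
tcp_rot: [3.14, -0.0, 1.308]
contact_force: [-0.8, -0.5, 5.2]
opening: 0.533
grasp_force: 40.3
clock: 4.23
eef_pos: [660.0, 10.9, 105.3]
tcp_rot: [3.14, -0.0, 1.308]
contact_force: [-0.7, -0.6, 5.8]
opening: 0.534
grasp_force: 40.3
```

```bash
python3 -m inch '[[[0,0,-0.1,0,0,0],[0,0,-0.2,0,0,0],[0,0,-0.35,0,0,0],[0,0,-0.5,0,0,0],[0,0,-0.65,0,0,0],[0,0,-0.8,0,0,0],[0,0,-0.9,0,0,0],[0,0,-1,0,0,0]]]' - 60; python3 go.py 416 -330 325 1.571
```

```text
clock: 4.9
eef_pos: [659.1, 10.9, 305.8]
tcp_rot: [3.141, -0.0, 1.308]
contact_force: [0.2, -0.1, -2.9]
opening: 0.532
grasp_force: 63.0
at [659.1  10.9 305.8] [ 3.141 -0.     1.308] t 4.9 q [ 0.01  0.35  1.47 -0.    1.32  0.28]
shift [-1.9619 -0.7307 -0.0969] turn [ 0.0002 -0.     -0.0838] rows>= 10.1
```

```bash
python3 -m inch '[[[-0.1,-0.04,-0.05,0,0,-0.01],[-0.22,-0.08,-0.1,0,0,-0.02],[-0.36,-0.14,-0.1,0,0,-0.03],[-0.5,-0.2,-0.1,0,0,-0.04],[-0.64,-0.25,-0.1,0,0,-0.05],[-0.78,-0.3,-0.1,0,0,-0.06],[-0.9,-0.34,-0.1,0,0,-0.07],[-1,-0.37,-0.1,0,0,-0.08]]]'; python3 go.py 416 -330 260 1.571
```

```text
clock: 5.57
eef_pos: [534.1, -164.2, 324.0]
tcp_rot: [-3.141, 0.0, 1.56]
contact_force: [0.5, -0.4, -2.9]
opening: 0.526
grasp_force: 62.9
at [ 534.1 -164.2  324. ] [-3.141  0.     1.56 ] t 5.5667 q [-0.3   0.17  1.67 -0.    1.3  -0.29]
shift [-0.8351 -0.5816  0.3204] turn [-0.0003  0.     -0.0034] rows>= 5.1
```

```bash
python3 -m inch '[[[-0.14,-0.1,0,0,0,-0.003],[-0.28,-0.2,0.05,0,0,-0.003],[-0.42,-0.3,0.12,0,0,-0.003],[-0.56,-0.4,0.2,0,0,-0.003],[-0.7,-0.5,0.27,0,0,-0.003],[-0.8,-0.56,0.32,0,0,-0.003],[-0.835,-0.58,0.32,0,0,-0.003],[-0.835,-0.58,0.32,0,0,-0.003]]]';python3 -m inch '[[[0,0,0,0,0,0],[0,0,0,0,0,0],[0,0,0,0,0,0]]]'; python3 go.py 416 -330 158 1.571; python3 cap.py 2 side top wrist
python3 -c "
import cv2,numpy as np
z=lambda n,x,y,w,h,k:cv2.resize(cv2.imread(f'pics/{n}2.png')[y:y+h,x:x+w],None,fx=k,fy=k,interpolation=cv2.INTER_CUBIC)
cv2.imwrite('pics/c2.png',np.hstack([z('side',230,190,160,160,2.5),z('top',390,100,120,160,2.5)]))"
```

```text
clock: 6.23
eef_pos: [416.6, -329.6, 259.6]
tcp_rot: [-3.14, -0.001, 1.566]
contact_force: [0.0, -0.6, -2.7]
opening: 0.53
grasp_force: 62.9
clock: 6.48
eef_pos: [418.9, -327.8, 260.7]
tcp_rot: [3.141, 0.0, 1.57]
contact_force: [0.9, 0.4, -3.6]
opening: 0.529
grasp_force: 62.9
at [ 418.9 -327.8  260.7] [3.141 0.    1.57 ] t 6.4833 q [-0.67  0.18  1.8   0.    1.16 -0.67]
shift [-0.011  -0.0151  0.5136] turn [ 0.0003  0.0001 -0.0003] rows>= 2.5
6.6333 [ 418.58083712 -327.93495027  260.45845245] [3.14106327e+00 2.85580893e-04 1.56988009e+00] 0.5294040050616413 [-0.28850333  0.53635622 -3.03020794]
```

View pics/c2.png

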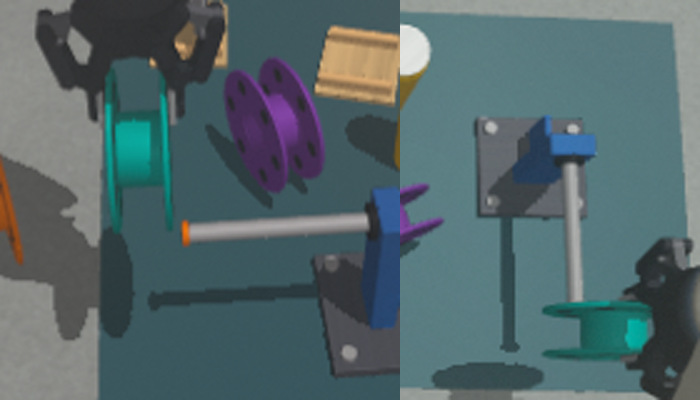

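The side crop shows the reel held upright by its flanges, just left of and above the bar's collar. Its flange bottoms are at original (276,282) and (297.5,282). I'll check these against the prediction.

```bash
python3 -c "
from loc import *
t=np.linspace(0,2*np.pi,200)
for s in(-20.5,20.5):
    for dz in(0,5):
        P=proj('side',[[418.6+s,-326.7+65*np.cos(a),232.2+dz+65*np.sin(a)] for a in t]);print(s,dz,P[P[:,1].argmax()],P[P[:,1].argmin()])
"; python3 go.py 418 -329.5 158 1.571
```

```text
-20.5 0 [276.60592348 282.26791766] [273.84811503 215.37732048]
-20.5 5 [276.44208982 280.55450333] [273.67861213 213.45349101]
20.5 0 [297.81102489 281.11041108] [294.72605427 214.37114572]
20.5 5 [297.7236342  279.39633546] [294.62992692 212.44765336]
at [ 418.6 -327.9  260.5] [3.141 0.    1.57 ] t 6.6333 q [-0.67  0.18  1.8   0.    1.16 -0.67]
shift [-0.0077 -0.0032  0.5123] turn [ 0.0002  0.0001 -0.0004] rows>= 2.5
```

```bash
python3 -m inch '[[[-0.018,-0.033,0,0,0,0],[-0.018,-0.033,0.05,0,0,0],[-0.018,-0.033,0.15,0,0,0],[-0.018,-0.033,0.25,0,0,0],[-0.018,-0.033,0.35,0,0,0],[-0.018,-0.033,0.45,0,0,0],[-0.018,-0.033,0.51,0,0,0],[-0.018,-0.033,0.51,0,0,0]]]';python3 -m inch '[[[0,0,0,0,0,0],[0,0,0,0,0,0],[0,0,0,0,0,0]]]'; python3 go.py 520 -331.5 158 1.571
```

```text
clock: 7.3
eef_pos: [409.4, -330.8, 154.8]
tcp_rot: [-3.138, -0.003, 1.568]
contact_force: [-0.7, 1.3, -2.4]
opening: 0.531
grasp_force: 62.7
clock: 7.55
eef_pos: [411.8, -332.7, 159.1]
tcp_rot: [3.14, 0.001, 1.568]
contact_force: [1.2, 0.9, -3.5]
opening: 0.53
grasp_force: 62.7
at [ 411.8 -332.7  159.1] [3.140e+00 1.000e-03 1.568e+00] t 7.55 q [-0.68  0.29  1.91 -0.    0.94 -0.68]
shift [0.0071 0.5408 0.006 ] turn [ 0.0004  0.0004 -0.0008] rows>= 2.6
```

```bash
python3 -m inch '[[[0.007,0.03,0.005,0,0,0],[0.007,0.06,0.005,0,0,0],[0.007,0.09,0.005,0,0,0],[0.007,0.12,0.005,0,0,0],[0.007,0.15,0.005,0,0,0],[0.007,0.18,0.005,0,0,0],[0.007,0.21,0.005,0,0,0],[0.007,0.24,0.005,0,0,0]]]'; python3 go.py 520 -331.5 158 1.571; python3 cap.py 3 side top
python3 -c "
import cv2,numpy as np
z=lambda n,x,y,w,h,k:cv2.resize(cv2.imread(f'pics/{n}3.png')[y:y+h,x:x+w],None,fx=k,fy=k,interpolation=cv2.INTER_CUBIC)
cv2.imwrite('pics/c3.png',np.hstack([z('side',250,220,140,130,3),z('top',420,130,90,130,3)]))"
```

```text
clock: 8.22
eef_pos: [460.0, -330.8, 157.0]
tcp_rot: [-3.142, -0.0, 1.569]
contact_force: [0.1, -0.2, -2.8]
opening: 0.534
grasp_force: 63.0
at [ 460.  -330.8  157. ] [-3.142 -0.     1.569] t 8.2167 q [-0.63  0.35  1.83 -0.    0.97 -0.62]
shift [-0.0027  0.3001 -0.005 ] turn [-0.     -0.     -0.0007] rows>= 1.4
8.3167 [ 460.39452705 -330.96141521  157.08265903] [3.14105587e+00 2.39935021e-04 1.56904490e+00] 0.530064423236536 [-0.56608583 -0.22595912 -2.8184451 ]
```

View pics/c3.png

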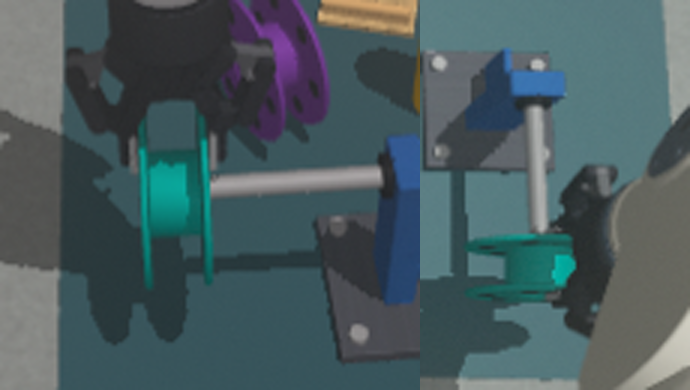

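The bar now enters the reel's bore, as the side crop shows at (213,185), with no contact force. I'll continue in.

```bash
python3 -m inch '[[[0,0.04,-0.004,0,0,0],[0,0.08,-0.004,0,0,0],[0,0.12,-0.004,0,0,0],[0,0.16,-0.004,0,0,0],[0,0.2,-0.004,0,0,0],[0,0.24,-0.004,0,0,0],[0,0.28,-0.004,0,0,0],[0,0.3,-0.004,0,0,0]]]'; python3 -m inch '[[[0,0,0,0,0,0],[0,0,0.01,0,0,0],[0,0,0.02,0,0,0],[0,0,0.03,0,0,0],[0,0,0.04,0,0,0],[0,0,0.05,0,0,0],[0,0,0.05,0,0,0],[0,0,0.05,0,0,0]]]'
```

```text
clock: 8.98
eef_pos: [520.6, -331.0, 157.8]
tcp_rot: [3.141, 0.0, 1.569]
contact_force: [0.2, -0.4, -2.8]
opening: 0.529
grasp_force: 62.8
clock: 9.65
eef_pos: [519.0, -331.0, 147.9]
tcp_rot: [-3.141, -0.0, 1.568]
contact_force: [-2.2, 0.9, -0.6]
opening: 0.532
grasp_force: 63.0
```

```bash
python3 -m inch '[[[0,0,0.004,0,0,0],[0,0,0.006,0,0,0],[0,0,0.006,0,0,0]]]'; python3 -m inch '[[[0,0,0,0,0,0],[0,0,0,0,0,0],[0,0,0,0,0,0],[0,0,0,0,0,0],[0,0,0,0,0,0],[0,0,0,0,0,0]]]' 0.6; python3 -m inch '[[[0,0,-0.1,0,0,0],[0,0,-0.2,0,0,0],[0,0,-0.35,0,0,0],[0,0,-0.5,0,0,0],[0,0,-0.65,0,0,0],[0,0,-0.8,0,0,0],[0,0,-0.8,0,0,0]]]'
python3 cap.py 4 side top; python3 go.py 458.5 262.5 240 1.571
python3 -c "
import cv2,numpy as np
z=lambda n,x,y,w,h,k:cv2.resize(cv2.imread(f'pics/{n}4.png')[y:y+h,x:x+w],None,fx=k,fy=k,interpolation=cv2.INTER_CUBIC)
cv2.imwrite('pics/c4.png',np.hstack([z('side',250,220,140,130,3),z('top',420,130,90,130,3)]))"
```

```text
clock: 9.9
eef_pos: [519.1, -331.1, 147.8]
tcp_rot: [-3.141, 0.0, 1.569]
contact_force: [-4.7, 2.1, 8.3]
opening: 0.53
grasp_force: 64.5
clock: 10.4
eef_pos: [519.3, -331.0, 146.6]
tcp_rot: [-3.142, -0.0, 1.569]
contact_force: [-0.3, 0.1, -0.4]
opening: 0.804
grasp_force: 0.0
clock: 10.98
eef_pos: [521.6, -332.5, 313.4]
tcp_rot: [3.134, 0.005, 1.569]
contact_force: [0.7, 0.4, 0.9]
opening: 0.8
grasp_force: 0.0
11.0833 [ 519.8191876  -331.33462873  307.96062504] [3.13924808e+00 1.47710938e-03 1.56855171e+00] 0.798236613629039 [-0.47024233  0.58504989 -1.19860271]
at [ 519.8 -331.3  308. ] [3.139e+00 1.000e-03 1.569e+00] t 11.0833 q [-0.57  0.28  1.57  0.    1.29 -0.57]
shift [ 2.969  -0.314   0.3347] turn [ 0.0007  0.0005 -0.0008] rows>= 14.4
```

View pics/c4.png

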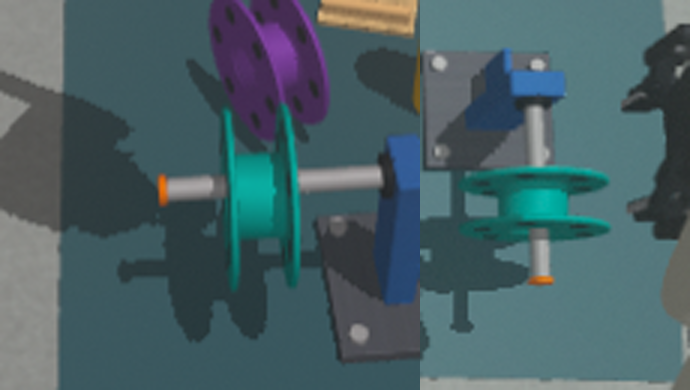

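The reel hangs on the bar, spanning roughly x −38 to +8 mm from the bar's middle, and the gripper is clear. I'll go to the green key, shutting the fingers on the way.

```bash
python3 -m inch '[[[1,-0.1,0,0,0,0],[1,-0.1,0,0,0,0],[1,-0.1,0,0,0,0],[1,-0.1,0,0,0,0],[1,-0.1,0,0,0,0],[1,-0.1,0,0,0,0],[1,-0.1,0,0,0,0]]]' -1 30; python3 -m inch '[[[1,-0.1,0,0,0,0],[1,-0.1,0,0,0,0],[1,-0.1,0,0,0,0],[1,-0.1,0,0,0,0],[1,-0.1,0,0,0,0],[1,-0.1,0,0,0,0],[1,-0.1,0,0,0,0]]]'; python3 go.py 458.5 262.5 200 1.571
```

```text
clock: 11.67
eef_pos: [499.0, -129.3, 305.4]
tcp_rot: [-3.14, -0.0, 1.572]
contact_force: [-0.0, -0.2, 0.6]
opening: 0.002
grasp_force: 0.0
clock: 12.25
eef_pos: [480.2, 69.5, 305.8]
tcp_rot: [-3.14, 0.001, 1.571]
contact_force: [-0.3, -0.5, 0.4]
opening: -0.001
grasp_force: 0.0
at [480.2  69.5 305.8] [-3.140e+00  1.000e-03  1.571e+00] t 12.25 q [ 0.14  0.06  1.83 -0.    1.25  0.14]
shift [ 0.9655 -0.1077  0.5284] turn [-0.0004  0.0002  0.    ] rows>= 5.3
```

```bash
python3 -m inch '[[[0.2,-0.02,0,0,0,0],[0.4,-0.04,0,0,0,0],[0.6,-0.06,0.05,0,0,0],[0.8,-0.08,0.2,0,0,0],[0.965,-0.108,0.4,0,0,0],[0.965,-0.108,0.53,0,0,0],[0.965,-0.108,0.53,0,0,0],[0.965,-0.108,0.53,0,0,0]]]'; python3 -m inch '[[[0,0,0,0,0,0],[0,0,0,0,0,0],[0,0,0,0,0,0]]]';  python3 cap.py 5 wrist; python3 go.py 458.5 262.5 70 1.571
```

```text
clock: 12.92
eef_pos: [458.5, 260.2, 198.5]
tcp_rot: [-3.137, 0.003, 1.568]
contact_force: [-0.2, -0.3, 1.1]
opening: 0.0
grasp_force: 0.0
clock: 13.17
eef_pos: [460.6, 261.5, 202.6]
tcp_rot: [3.139, -0.001, 1.567]
contact_force: [-0.3, -0.2, -0.2]
opening: 0.003
grasp_force: 0.0
13.2167 [460.3652326  261.58964387 202.46034512] [ 3.13887997e+00 -1.34667188e-03  1.56706531e+00] 0.0011525267201260053 [-0.80887721 -0.26563732  0.04936403]
at [460.4 261.6 202.5] [ 3.139e+00 -1.000e-03  1.567e+00] t 13.2167 q [ 0.51  0.24  1.87 -0.    1.04  0.52]
shift [ 0.0036 -0.0111  0.6623] turn [ 0.0009 -0.0004 -0.0013] rows>= 3.2
```

View pics/wrist5.png

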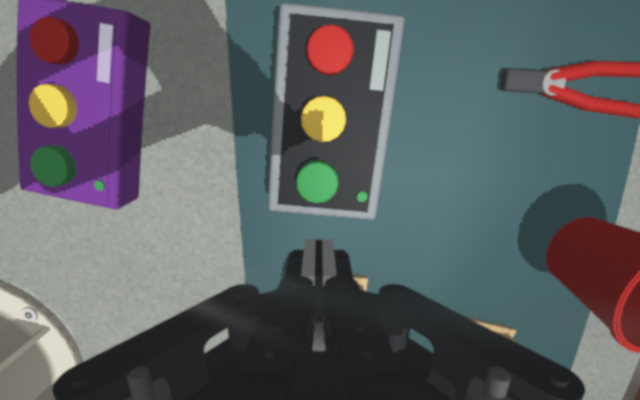

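The green key is at (317,182) and the fingertips are above it at (319,242). I'll check the projection and descend.

```bash
python3 -c "
from fitw import *
print(cv2.projectPoints(np.float64([[458.5,262.5,59]]),*cam([460.37,261.59,202.46],[3.13888,-.00135,1.56707]))[0])"
python3 -m inch '[[[0.003,-0.01,0.1,0,0,0],[0.003,-0.01,0.2,0,0,0],[0.003,-0.01,0.35,0,0,0],[0.003,-0.01,0.5,0,0,0],[0.003,-0.01,0.6,0,0,0],[0.003,-0.01,0.66,0,0,0],[0.003,-0.01,0.66,0,0,0],[0.003,-0.01,0.66,0,0,0]]]'; python3 -m inch '[[[0,0,0,0,0,0],[0,0,0,0,0,0],[0,0,0,0,0,0],[0,0,0,0,0,0],[0,0,0,0,0,0],[0,0,0,0,0,0]]]';python3 go.py 458.5 262.5 62 1.571
```

```text
[[[315.32481057 185.3445437 ]]]
clock: 13.88
eef_pos: [457.5, 262.5, 69.2]
tcp_rot: [3.141, -0.0, 1.568]
contact_force: [0.2, 0.9, -0.2]
opening: 0.0
grasp_force: 0.0
clock: 14.38
eef_pos: [457.1, 262.8, 69.0]
tcp_rot: [3.141, -0.0, 1.569]
contact_force: [-0.6, 0.2, -0.4]
opening: 0.001
grasp_force: 0.0
at [457.1 262.8  69. ] [ 3.141 -0.     1.569] t 14.3833 q [ 0.52  0.42  1.97 -0.    0.75  0.52]
shift [-0.0016  0.0068  0.0351] turn [ 0.0001 -0.0001 -0.0008] rows>= 0.2
```

```bash
f(){ grep -E 'clock|eef|contact'|tr '\n' ' ';echo; }
python3 -m inch '[[[0,0.007,0.01,0,0,0],[0,0.007,0.02,0,0,0],[0,0.007,0.03,0,0,0],[0,0.007,0.035,0,0,0],[0,0.007,0.035,0,0,0],[0,0.007,0.035,0,0,0]]]'|f
python3 -m inch '[[[0,0,0.005,0,0,0],[0,0,0.005,0,0,0]]]'|f
python3 -m inch '[[[0,0,0.005,0,0,0],[0,0,0.005,0,0,0]]]'|f
python3 -m inch '[[[0,0,0.005,0,0,0],[0,0,0.005,0,0,0]]]'|f
python3 -m inch '[[[0,0,0.005,0,0,0],[0,0,0.005,0,0,0]]]'|f
```

```text
clock: 14.88 eef_pos: [458.3, 262.7, 61.5] contact_force: [0.3, 0.3, -1.3] 
clock: 15.05 eef_pos: [458.4, 262.7, 60.6] contact_force: [0.5, 0.5, 0.7] 
clock: 15.22 eef_pos: [458.4, 262.7, 59.6] contact_force: [0.7, -0.6, -1.0] 
clock: 15.38 eef_pos: [458.5, 262.8, 58.7] contact_force: [-0.8, -0.6, 3.1] 
clock: 15.55 eef_pos: [458.5, 262.8, 57.9] contact_force: [-1.4, -0.9, 5.5]
```

```bash
f(){ grep -E 'clock|eef|contact'|tr '\n' ' ';echo; }
python3 -m inch '[[[0,0,0.005,0,0,0],[0,0,0.005,0,0,0]]]'|f
python3 -m inch '[[[0,0,0.005,0,0,0],[0,0,0.005,0,0,0]]]'|f
python3 -m inch '[[[0,0,0.005,0,0,0],[0,0,0.005,0,0,0]]]'|f
```

```text
clock: 15.72 eef_pos: [458.5, 262.8, 57.1] contact_force: [-1.6, -1.5, 9.2] 
clock: 15.88 eef_pos: [458.5, 262.8, 56.1] contact_force: [-1.3, -1.3, 9.0] 
clock: 16.05 eef_pos: [458.5, 262.8, 55.1] contact_force: [-1.7, -0.6, 7.3]
```

```bash
f(){ grep -E 'clock|eef|contact'|tr '\n' ' ';echo; }
python3 -m inch '[[[0,0,0.005,0,0,0],[0,0,0.005,0,0,0]]]'|f
python3 -m inch '[[[0,0,0.005,0,0,0],[0,0,0.005,0,0,0]]]'|f
```

```text
clock: 16.22 eef_pos: [458.5, 262.8, 53.9] contact_force: [-0.9, -0.0, 6.5] 
clock: 16.38 eef_pos: [458.5, 262.8, 52.7] contact_force: [-0.5, -0.2, 3.2]
```

```bash
f(){ grep -E 'clock|eef|contact'|tr '\n' ' ';echo; }
python3 -m inch '[[[0,0,0,0,0,0],[0,0,0,0,0,0]]]'|f
python3 -m inch '[[[0,0,-0.02,0,0,0],[0,0,-0.06,0,0,0],[0,0,-0.2,0,0,0],[0,0,-0.4,0,0,0],[0,0,-0.6,0,0,0],[0,0,-0.6,0,0,0],[0,0,-0.6,0,0,0],[0,0,-0.6,0,0,0]]]'|f
python3 -m inch '[[[0,0,0,0,0,0],[0,0,0,0,0,0],[0,0,0,0,0,0],[0,0,0,0,0,0]]]'|f
python3 cap.py 6 side
```

```text
clock: 16.55 eef_pos: [458.5, 262.8, 52.7] contact_force: [-0.1, -0.4, 3.5] 
clock: 17.22 eef_pos: [458.0, 262.5, 172.7] contact_force: [-1.4, 0.8, -0.9] 
clock: 17.55 eef_pos: [458.0, 262.5, 171.8] contact_force: [1.4, 0.1, 0.1] 
17.6 [458.08647281 262.53138189 171.92374678] [-3.14036577e+00  7.25789814e-04  1.56860323e+00] 0.0010748917212092797 [ 1.29261869 -0.29092165  0.56950076]
```

View pics/side6.png

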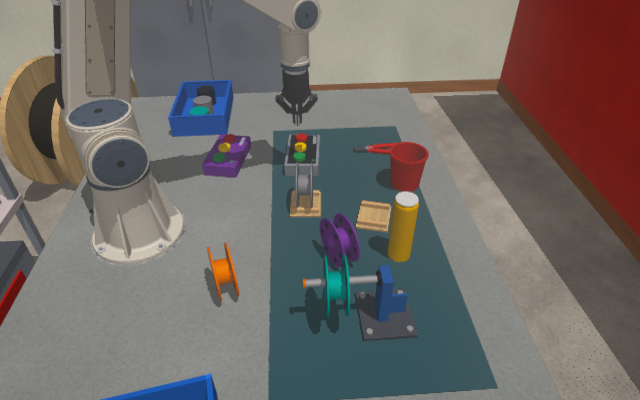

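The reel hangs on the bar at (337,283), the robot is clear at (297,105), the key is up and the bystanders haven't moved.

```bash
python3 -c "
from rig import r
print(r.sign_off())"
```

```text
the job is handed in; nothing more can be done
None
```

The teal reel hangs on the bar and the green key was pressed about 6.5 mm, through its click, and came back up; the job is handed in at 17.6 s, but the hand-in returned no verdict.

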